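# Unfold the winder's crank grip and wind the label roll to its mark

### The job

On the little winder that carries the roll of green labels, swing the folded crank grip up until it stands fully upright, and only then wind the crank clockwise (seen from above) until its arm points along the yellow mark on the base. Leave the grip standing upright, and leave the grip on the blue solder spool's winder folded.

Things in the scene. Friction and masses are not known exactly. Their poses are not given: they have to be found in the camera images.
- label_winder: Winder fixed to the table, carrying an upright green label roll (68 mm across, top 68 mm up). Origin: centre of the underside of its grey 112 mm round base, on the crank's vertical axis; z up. The yellow mark on the base, 43 to 54 mm from the axis, lies toward the body's -y. A twin winder has a blue and white solder spool instead; the two may stand in each other's place.
- label_crank (a joint): Turn of its crank (rad), growing clockwise from above. At q the arm points from the axis along the body's (cos q, -sin q); 1.571: along the yellow mark. Starts -0.25 to 0.25; limits -0.5, 3.6. The arm is a level aluminium bar over the roll, 12 mm wide, 90 to 98 mm above the table, reaching 53 mm out, on a 12 mm spindle. Stays where left (about 1.5 N at the grip turns it); the roll turns along.
- label_grip (a joint): Fold angle of its black round grip, 16 mm thick (rad): 0 flat on the arm, 1.571 upright at its stop; starts 0 to 0.12. Level hinge across the arm in a fork 24 mm wide, 45 mm out from the axis, 107 mm above the table; barrel 11 to 63 mm from the hinge. Folded, it points back over the axis, centre line 107 mm up: pinch its sides from above. About 1 N at mid-barrel swings it; stays at any angle.
- spool_grip (a joint): Fold angle of the like grip on the other winder, the one with the blue solder spool (rad): 0 folded flat; starts 0 to 0.12, to be left alone.

How it is judged:
By the outcome, as a careful person would: the job done as asked, in the order asked, and still so for the second after the job is handed in, with the robot touching nothing.
It also fails if it takes over 42 s, if anything falls off the work surface, if the arm or the gripper's body presses on something with over 40 N, if the wrist force passes 120 N, or if a joint passes its speed limit or range.

### The arm

A 6-joint arm with a two-finger parallel gripper is mounted at the origin on a cart in front of the work surface, level with it; the furniture and walls round the work are solid. World frame = base frame: x ahead of the robot, y to its left, z up, the work surface at z = 0. Lengths are in m, angles in rad, forces in N, time in s.
With the tool pointing down it reaches from about 0.325 to 0.775 m from the base axis. Payload 9.3 kg.
Tool frame: the origin (TCP) lies on the centre line of the jaws, within the pads' length; the fingertips stand r.tips_ahead ahead of it and the grasp point (between the pads) lies 6 mm ahead of it (r.tips_ahead is the distance from the TCP to the fingertips, in m); z points along the fingers, y is the line along which they close (so a half turn about z gives the same grasp; the last joint's range is limited). The gripper opens to 85 mm and grips with 20 to 120 N. Pads are 22 mm wide; open, the fingers measure 114 mm over their backs; the gripper's body (76 mm by 85 mm) begins 54 mm behind the grasp point. The pads swing forward as they close: fully open they stand 13 mm farther back than shut.
Start: joints at [-1.33, 0.259, 0.021, 1.334, 0, 1.418], TCP at [0.211, -0.508, 0.256] pointing down, gripper open.
Joint ranges: [-3.04, 3.04], [-0.91, 1.82], [-1.04, 1.36], [-1.92, 1.95], [-1.52, 1.45], [-3.14, 3.14]. Speed limits (rad/s): [2.22, 2.22, 2.79, 3.14, 3.14, 3.14].

### API

Orientations are given as [roll, pitch, yaw] about the fixed x, y, z axes, in that order (R = Rz(yaw) Ry(pitch) Rx(roll)).
In Python, from plant import readout, camera, camera_info, r gives the robot as it stands.
- The arm moves only by the shell command python3 -m inch 'ROWS' [FORCE]. ROWS is JSON, a list of rows, each a list of 3 entries, a list of its own where there are three numbers: the shift along the tool's x, y, z in mm, then the turn, a rotation vector about the tool's x, y, z in rad, then the gripper's target within -1 to 1 (fully open at 1, half-way at 0, shut at -1). In form: [[[dx, dy, dz], [ax, ay, az], jaw], ...]. A call has 1 to 8 rows; each row is the pose to reach, as a shift and turn from the pose commanded when the call began, along the tool's axes at that moment; what a row does not reach only later rows make up. A row lasts 1/8 s, in which the tool goes at most 62.5 mm and 10.7 degrees, less where a joint would pass 70% of its speed; a pose out of reach is approached as far as the arm can. A call with a gripper value outside its range is refused whole. The fingers move at their own pace and stop on an object; FORCE is the grip in N (left out, the last holds). Time passes only in rows, so rows that repeat a pose let the fingers close. It gives the time, the measured TCP pose, the force, the opening and the grip force at its end, in the units of the state.
- readout.read_state(): the state, without advancing time (a new reading comes with each control period).
- camera(name): name is "scene" or "top"; returns the picture (400x640x3 uint8, blue, green, red); there is no depth.
- camera_info(name): a dict with "camera_matrix" (3x3 intrinsics, pixels), "R" (3x3) and "t" (3): a world point X has camera coordinates R X + t. Camera axes: x right, y down, z forward; pixel columns grow to the right and rows downward; lengths in m; the calibration is good to about 2 mm. A picture is of the moment at which its call begins. camera_info takes no time and is no camera call.
- r.sign_off(): hands the job in; it is judged then, once.
The state is a dict: "time": time; "joint_pos": joint angles; "joint_vel": joint speeds; "effort": joint torques, N m; "tool_pos": TCP position; "tcp_rot": TCP orientation; "wrist_force": force on the tool from outside, world axes, zero at the start; "moment": the same for the moment, N m; "opening": finger opening in m; "grip_force": force on a finger pad.
Only numpy, scipy, OpenCV 4.12 (cv2) and the standard library are available. Lean on these libraries where they do the work, as an engineer would, in place of code of your own. Each camera call takes 0.05 s, during which the arm holds its last target. There are 200 camera calls.

## Working session

There is one attempt and no reset: what is moved stays moved. The work goes in short steps, Python scripts to look and compute and a shell command to move; the robot and the scene stay as the last step left them, time stands still between calls to the robot, and variables do not carry over. Pictures are saved under pics/ and viewed, at most 10 in all, crops included, and the job is handed in when it is done.

```bash
mkdir -p pics
python3 - <<'E'
from plant import readout,camera,camera_info,r
import cv2
s=readout.read_state();print(s,r.tips_ahead)
for n in("scene","top"):
    cv2.imwrite(f"pics/{n}0.png",camera(n));c=camera_info(n);print(n,c)
E
```

```text
{'time': 0.0, 'joint_pos': array([-1.32957133e+00,  2.59180797e-01,  2.07552745e-02,  1.33369252e+00,
        8.55762441e-06,  1.41820814e+00]), 'joint_vel': array([-7.58132730e-04, -9.94616077e-07, -1.09433719e-03,  1.36638153e-03,
        8.22866240e-04,  6.40038727e-04]), 'effort': array([ 3.90873656e-04, -5.55640268e+01,  3.44531286e+01,  1.38821211e-02,
       -2.06378581e-04, -4.52624093e-06]), 'tool_pos': array([ 0.21098562, -0.50765316,  0.25566978]), 'tcp_rot': array([-3.14028759e+00, -2.09355364e-04,  3.93813041e-01]), 'wrist_force': array([ 1.27188752, -0.31918375,  0.14994071]), 'moment': array([-0.0282852 , -0.01787161,  0.00153293]), 'grip_force': 0.0, 'opening': 0.08562393907884949} 0.025
scene {'camera_matrix': array([[463.00009487,   0.        , 312.77816498],
       [  0.        , 463.00009487, 203.68171538],
       [  0.        ,   0.        ,   1.        ]]), 'R': array([[-0.52361771, -0.85180881,  0.01569212],
       [-0.39506734,  0.22645163, -0.89030414],
       [ 0.7548154 , -0.47237845, -0.45509593]]), 't': array([0.38116156, 0.27362742, 0.55669472])}
top {'camera_matrix': array([[426.33102927,   0.        , 318.58823324],
       [  0.        , 426.33102927, 203.75764728],
       [  0.        ,   0.        ,   1.        ]]), 'R': array([[-0.01443126, -0.99977423,  0.01559601],
       [-0.98207641,  0.01124079, -0.18814771],
       [ 0.18792992, -0.01803168, -0.98201691]]), 't': array([0.10592616, 0.54218824, 0.8347105 ])}
```

View pics/scene0.png

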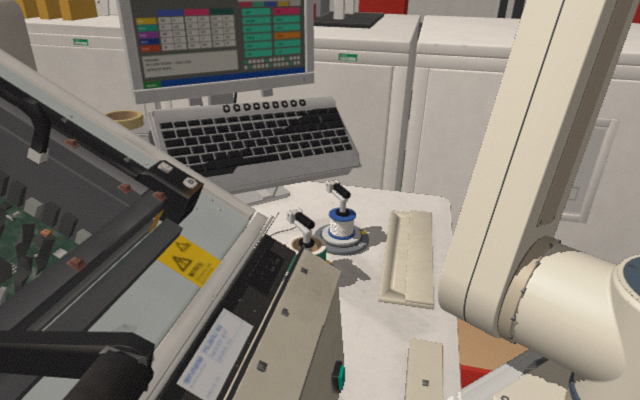

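View pics/top0.png

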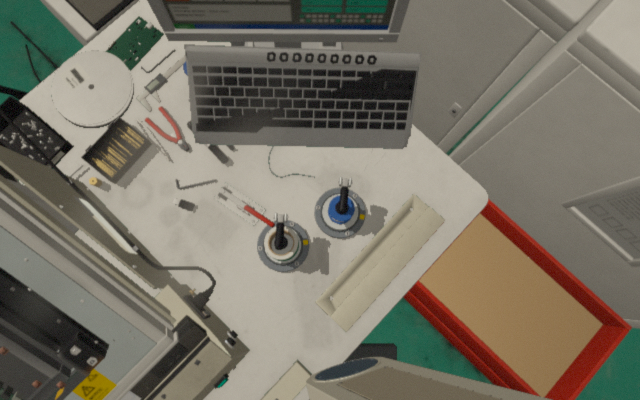

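The scene view shows the blue spool at about (342,225), with the label winder partly hidden at (307,240). The top view shows the blue winder at (340,212) and the label winder at (283,246), with its yellow mark to the right at (305,241). I'll enlarge the top view next.

Run:
```python
import cv2
im=cv2.imread("pics/top0.png")[190:290,240:380]
cv2.imwrite("pics/c1.png",cv2.resize(im,(798,570),interpolation=cv2.INTER_CUBIC))
```

```text
(no output)
```

View pics/c1.png

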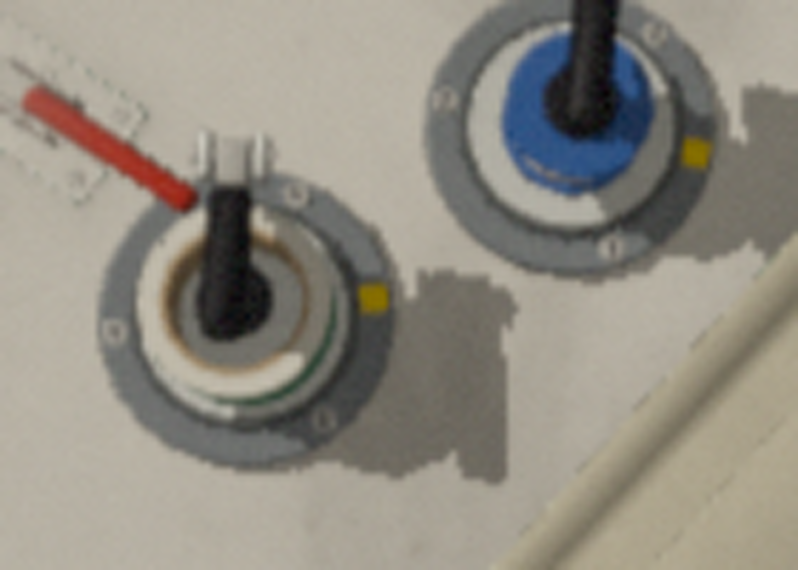

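```bash
cat > h.py <<'E'
import numpy as np
from plant import readout,camera,camera_info,r
def ray(n,u,v,z):
    c=camera_info(n);R,t=c["R"],c["t"];d=R.T@np.linalg.solve(c["camera_matrix"],[u,v,1]);o=-R.T@t
    return o+d*(z-o[2])/d[2]
def proj(n,X):
    c=camera_info(n);p=c["camera_matrix"]@(c["R"]@np.array(X)+c["t"]);return p[:2]/p[2]
E
python3 - <<'E'
from h import *
f=lambda x,y,z:ray("top",240+x/5.7,190+y/5.7,z)
for z in(.004,.010):
    print(z,"c",f(246,320,z),"L",f(97,320,z),"R",f(395,315,z),"bot",f(246,470,z),"mark",f(373,298,z))
    print(" blue c",f(572,132,z),"mark",f(696,153,z))
print("fork",f(233,155,.107),"grip base",f(230,190,.110),"grip tip",f(234,325,.107))
print(f(232,205,.115),f(226,290,.115))
E
```

```text
0.004 c [0.46078107 0.17535453 0.004     ] L [0.46150948 0.23128557 0.004     ] R [0.46193314 0.11929719 0.004     ] bot [0.40503806 0.17528847 0.004     ] mark [0.46844928 0.12752587 0.004     ]
 blue c [0.53102725 0.05088084 0.004     ] mark [0.52233052 0.00363777 0.004     ]
0.01 c [0.46023318 0.1749583  0.01      ] L [0.46095683 0.230523   0.01      ] R [0.4613777  0.11926812 0.01      ] bot [0.40485528 0.17489267 0.01      ] mark [0.46785117 0.1274429  0.01      ]
 blue c [0.53001926 0.05129989 0.01      ] mark [0.5213795  0.00436624 0.01      ]
fork [0.50719282 0.17300955 0.107     ] grip base [0.49482125 0.17377563 0.11      ] grip tip [0.44976028 0.17255053 0.107     ]
[0.48903629 0.17273354 0.115     ] [0.46066441 0.17465459 0.115     ]
```

Run:
```python
from h import *
for p in[(245,350),(160,270),(60,165),(205,320)]:
    for z in(0,.1,.2,.3): print(p,z,ray("top",*p,z)[:2].round(3))
for p in[(340,290),(340,380),(250,205)]:
    for z in(0,.1,.2,.3): print("scene",p,z,ray("scene",*p,z)[:2].round(3))
for n in("scene","top"):
    c=camera_info(n);print(-c["R"].T@c["t"])
# move to hover
from scipy.spatial.transform import Rotation as Ro
s=readout.read_state();R0=Ro.from_euler('xyz',s["tcp_rot"])
for P in([.461,.174,.256],[.461,.174,.18],[.40,0,.256]):
    T=Ro.from_euler('xyz',[np.pi,0,np.pi-.04]);print((R0.inv().apply(np.array(P)-s["tool_pos"])*1e3).round(1),(R0.inv()*T).as_rotvec().round(3))
```

```text
(245, 350) 0 [0.249 0.254]
(245, 350) 0.1 [0.263 0.239]
(245, 350) 0.2 [0.277 0.224]
(245, 350) 0.3 [0.291 0.208]
(160, 270) 0 [0.414 0.437]
(160, 270) 0.1 [0.41  0.402]
(160, 270) 0.2 [0.406 0.367]
(160, 270) 0.3 [0.402 0.332]
(60, 165) 0 [0.647 0.669]
(60, 165) 0.1 [0.618 0.609]
(60, 165) 0.2 [0.588 0.549]
(60, 165) 0.3 [0.559 0.489]
(205, 320) 0 [0.31  0.338]
(205, 320) 0.1 [0.317 0.314]
(205, 320) 0.2 [0.324 0.289]
(205, 320) 0.3 [0.332 0.265]
scene (340, 290) 0 [0.402 0.145]
scene (340, 290) 0.1 [0.298 0.223]
scene (340, 290) 0.2 [0.193 0.3  ]
scene (340, 290) 0.3 [0.088 0.378]
scene (340, 380) 0 [0.243 0.256]
scene (340, 380) 0.1 [0.17  0.311]
scene (340, 380) 0.2 [0.098 0.366]
scene (340, 380) 0.3 [0.026 0.421]
scene (250, 205) 0 [0.768 0.145]
scene (250, 205) 0.1 [0.589 0.223]
scene (250, 205) 0.2 [0.409 0.3  ]
scene (250, 205) 0.3 [0.23  0.378]
[-0.11251755  0.525684    0.49097989]
[0.37713185 0.11485885 0.92005927]
[ 4.924e+02 -5.336e+02  4.000e-01] [-0.000e+00 -2.000e-03 -2.708e+00]
[ 492.4 -533.5   76.4] [-0.000e+00 -2.000e-03 -2.708e+00]
[ 3.693e+02 -3.963e+02  3.000e-01] [-0.000e+00 -2.000e-03 -2.708e+00]
```

```bash
A='[[492,-534,0],[0,0,-2.708],1]'
python3 -m inch '[[[492,-534,0],[0,0,-2.708],1],[[492,-534,0],[0,0,-2.708],1],[[492,-534,0],[0,0,-2.708],1],[[492,-534,0],[0,0,-2.708],1],[[492,-534,0],[0,0,-2.708],1],[[492,-534,0],[0,0,-2.708],1],[[492,-534,0],[0,0,-2.708],1],[[492,-534,0],[0,0,-2.708],1]]' 20
python3 - <<'E'
from h import *
from scipy.spatial.transform import Rotation as Ro
s=readout.read_state();print(s);R0=Ro.from_euler('xyz',s["tcp_rot"])
for P in([.461,.174,.256],[.461,.174,.18]):
    T=Ro.from_euler('xyz',[np.pi,0,np.pi-.04]);print((R0.inv().apply(np.array(P)-s["tool_pos"])*1e3).round(1),(R0.inv()*T).as_rotvec().round(3))
E
```

```text
time: 1.1
tool_pos: [0.383, -0.0364, 0.2564]
tcp_rot: [3.141, 0.0, 1.9]
wrist_force: [1.7, -0.5, 0.4]
opening: 0.0853
grip_force: 0.0
{'time': 1.1, 'joint_pos': array([-3.13652582e-01, -2.59474131e-02, -3.11880689e-01,  1.28429715e+00,
       -6.03274558e-05,  9.28299076e-01]), 'joint_vel': array([ 1.35003782,  0.16639592,  0.15548778, -0.01436273,  0.00165816,
       -0.14792267]), 'effort': array([ -9.93737698, -36.57823205,  31.82170987,   0.88674931,
         0.04153281,   0.23528357]), 'tool_pos': array([ 0.38298887, -0.03635544,  0.25635979]), 'tcp_rot': array([3.14117574e+00, 3.87385304e-04, 1.89964090e+00]), 'wrist_force': array([ 1.7374282 , -0.48084389,  0.38650864]), 'moment': array([-0.08401078, -0.06433923, -0.03745245]), 'grip_force': 0.0, 'opening': 0.08531311468911645}
[173.9 141.8   0.4] [ 0.000e+00  1.000e-03 -1.202e+00]
[173.9 141.7  76.4] [ 0.000e+00  1.000e-03 -1.202e+00]
```

```bash
python3 -m inch '[[[160,130,0],[0,0,-1.13],1],[[160,130,0],[0,0,-1.13],1],[[160,130,0],[0,0,-1.13],1],[[160,130,0],[0,0,-1.13],1],[[160,130,0],[0,0,-1.13],1],[[160,130,0],[0,0,-1.13],1],[[160,130,0],[0,0,-1.13],1],[[160,130,0],[0,0,-1.13],1]]' 20
python3 - <<'E'
from h import *
import cv2
from scipy.spatial.transform import Rotation as Ro
s=readout.read_state();R0=Ro.from_euler('xyz',s["tcp_rot"]);print(s["joint_vel"].round(2))
for P in([.461,.174,.256],[.461,.174,.18]):
    T=Ro.from_euler('xyz',[np.pi,0,np.pi-.04]);print((R0.inv().apply(np.array(P)-s["tool_pos"])*1e3).round(1),(R0.inv()*T).as_rotvec().round(3))
a=camera("scene")[150:290,240:440]
cv2.imwrite("pics/s1.png",cv2.resize(a,(800,560),interpolation=cv2.INTER_CUBIC))
E
```

```text
time: 2.1
tool_pos: [0.4552, 0.1546, 0.2562]
tcp_rot: [-3.142, -0.0, 3.02]
wrist_force: [0.1, 0.3, 0.9]
opening: 0.0857
grip_force: 0.0
[-0.   -0.    0.    0.   -0.   -0.01]
[-3.4 20.   0.2] [-0.    -0.    -0.082]
[-3.4 20.  76.2] [-0.    -0.    -0.082]
```

View pics/s1.png

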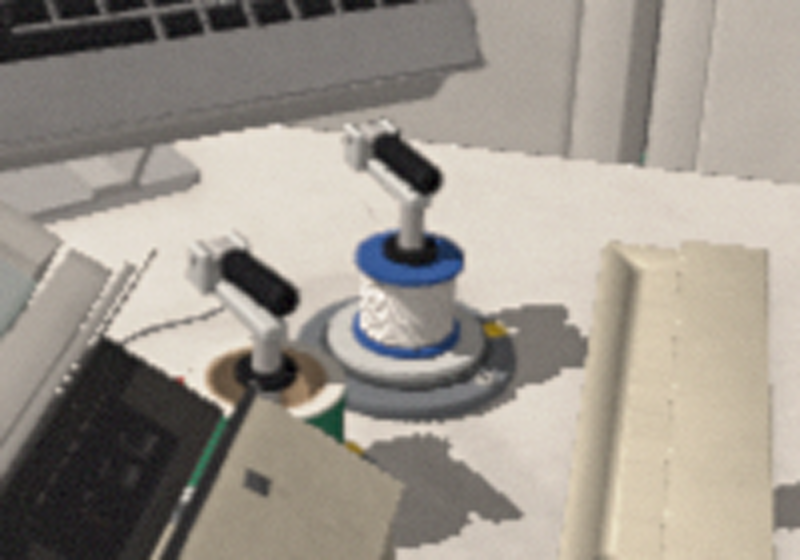

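The enlarged scene view shows both grips folded. The label fork is at crop (222,262) and its barrel end at crop (283,296). I'll check these against the top estimates.

Run:
```python
from h import *
f=lambda x,y,z:ray("scene",240+x/4,150+y/4,z)
print("fork",f(222,262,.107),"barrel start",f(240,268,.107),"tip",f(283,296,.107),"axis at arm base", f(267,370,.07))
for X in([.461,.175,.107],[.506,.173,.107],[.443,.1755,.107]):
  p=proj("scene",X);q=proj("top",X);print(X,(p-[240,150])*4,(q-[240,190])*5.7)
```

```text
fork [0.50090344 0.17669556 0.107     ] barrel start [0.49233759 0.17265545 0.107     ] tip [0.46222464 0.1693043  0.107     ] axis at arm base [0.46620033 0.1743255  0.07      ]
[0.461, 0.175, 0.107] [272.87848412 300.62759052] [226.74055498 291.46599979]
[0.506, 0.173, 0.107] [223.57644496 255.14138414] [233.02055703 158.48536526]
[0.443, 0.1755, 0.107] [294.49129047 319.80788648] [225.09329897 345.42743602]
```

```bash
python3 -m inch '[[[-5,20,40],[0,0,-0.08],1],[[-5,20,80],[0,0,-0.08],1],[[-5,20,110],[0,0,-0.08],1],[[-5,20,130],[0,0,-0.08],0.3],[[-5,20,141],[0,0,-0.08],0.0],[[-5,20,141],[0,0,-0.08],-0.2],[[-5,20,141],[0,0,-0.08],-0.2]]' 20
python3 - <<'E'
from h import *
import cv2
a=camera("top")[150:290,220:420]
b=camera("scene")[110:250,240:440]
cv2.imwrite("pics/s2.png",cv2.hconcat([cv2.resize(x,(400,280),interpolation=cv2.INTER_CUBIC) for x in(a,b)]))
E
```

```text
time: 3.02
tool_pos: [0.4631, 0.174, 0.1161]
tcp_rot: [3.141, 0.001, 3.103]
wrist_force: [0.2, -0.2, -0.4]
opening: 0.0337
grip_force: 0.0
```

View pics/s2.png

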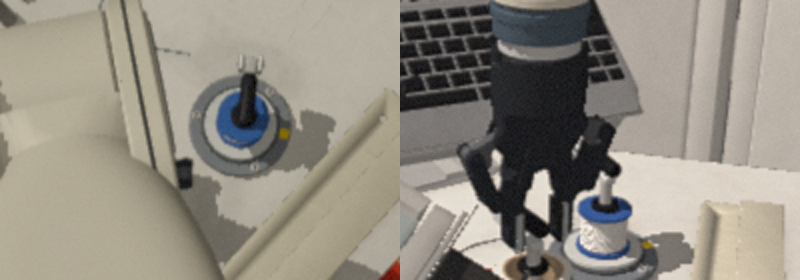

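In the scene half, the fingers straddle the black barrel at about (535,225); the top view is blocked by the arm. I'll close at 20 N.

```bash
python3 -m inch '[[[0,0,0],[0,0,0],-0.5],[[0,0,0],[0,0,0],-0.7],[[0,0,0],[0,0,0],-0.9],[[0,0,0],[0,0,0],-1],[[0,0,0],[0,0,0],-1]]' 20
```

```text
time: 3.75
tool_pos: [0.4629, 0.1765, 0.1159]
tcp_rot: [3.136, 0.001, 3.106]
wrist_force: [-1.0, 15.7, 0.8]
opening: 0.0151
grip_force: 22.9
```

```bash
python3 -m inch '[[[0,1.5,0],[0,0,0],-1],[[0,3,0],[0,0,0],-1],[[0,3,0],[0,0,0],-1]]' 20; python3 -c "
from h import *
s=readout.read_state();print(s['moment'])"
```

```text
time: 4.12
tool_pos: [0.4629, 0.1772, 0.1156]
tcp_rot: [3.141, 0.001, 3.104]
wrist_force: [-0.7, 2.4, 0.9]
opening: 0.0153
grip_force: 23.0
[ 0.53896382 -0.01977553 -0.0172141 ]
```

```bash
python3 -m inch '[[[-0.4,0,-4],[0,0,0],-1],[[-1.5,0,-9],[0,0,0],-1],[[-3,0,-14],[0,0,0],-1],[[-5.8,0,-19.4],[0,0,0],-1],[[-8.8,0,-24],[0,0,0],-1],[[-12.6,0,-28.2],[0,0,0],-1],[[-12.6,0,-28.2],[0,0,0],-1]]' 20; python3 -c "
from h import *
s=readout.read_state();print(s['moment'])"
```

```text
time: 5.0
tool_pos: [0.4745, 0.1766, 0.1434]
tcp_rot: [3.141, -0.002, 3.104]
wrist_force: [-2.8, 4.7, -1.4]
opening: 0.0154
grip_force: 23.3
[ 0.9944653   0.66506389 -0.01606473]
```

```bash
python3 -m inch '[[[-4.3,0.5,-3.8],[0,0,0],-1],[[-8.9,0.7,-6.8],[0,0,0],-1],[[-14,0.7,-9.4],[0,0,0],-1],[[-19.3,0.7,-11.2],[0,0,0],-1],[[-25,0.7,-12.3],[0,0,0],-1],[[-30,0.7,-12.8],[0,0,0],-1],[[-30,0.7,-12.8],[0,0,0],-1]]' 20
python3 - <<'E'
from h import *
import cv2
s=readout.read_state();print(s['moment'])
b=camera("scene")[80:240,220:420]
cv2.imwrite("pics/s3.png",cv2.resize(b,(700,560),interpolation=cv2.INTER_CUBIC))
E
```

```text
time: 5.88
tool_pos: [0.5047, 0.1756, 0.1566]
tcp_rot: [-3.141, -0.002, 3.104]
wrist_force: [-4.5, 0.5, 1.4]
opening: 0.0152
grip_force: 19.4
[ 0.2166108   1.05399124 -0.00931858]
```

View pics/s3.png

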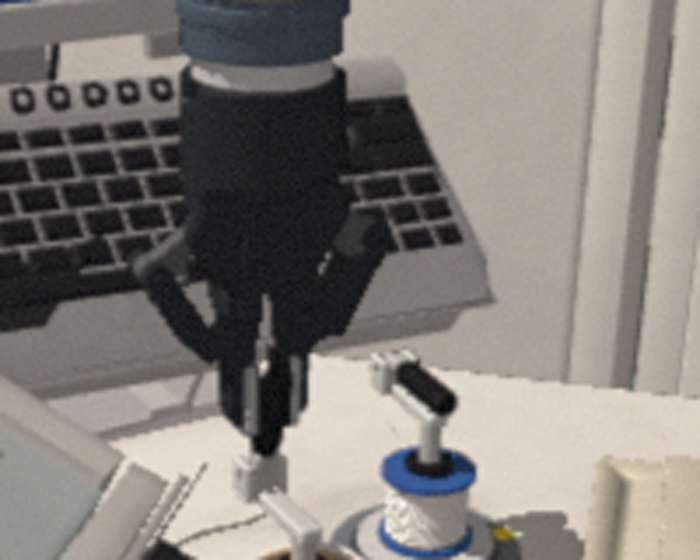

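The barrel stands nearly upright between the pads at about (268,420), above the fork, and the blue winder's grip is still folded. I'll press outward to seat the grip at its stop.

```bash
python3 -m inch '[[[-1.5,0,0],[0,0,0],-1],[[-3,0,0],[0,0,0],-1],[[-3,0,0],[0,0,0],-1]]' 20;python3 -m inch '[[[-1.5,0,0],[0,0,0],-1],[[-3,0,0],[0,0,0],-1],[[-3,0,0],[0,0,0],-1]]' 20; python3 -c "
from h import *
s=readout.read_state();print(s['moment'])"
```

```text
time: 6.3
tool_pos: [0.5076, 0.1755, 0.1566]
tcp_rot: [-3.141, -0.001, 3.104]
wrist_force: [-4.8, 0.6, 3.7]
opening: 0.0149
grip_force: 19.7
time: 6.68
tool_pos: [0.5108, 0.1754, 0.1566]
tcp_rot: [-3.141, -0.001, 3.104]
wrist_force: [-4.2, 0.6, 3.1]
opening: 0.0148
grip_force: 19.7
[0.10861501 1.18754781 0.09614531]
```

Run:
```python
from h import *
import cv2
b=camera("scene")[160:240,260:360]
cv2.imwrite("pics/s4.png",cv2.resize(b,(750,600),interpolation=cv2.INTER_CUBIC))
```

```text
(no output)
```

View pics/s4.png

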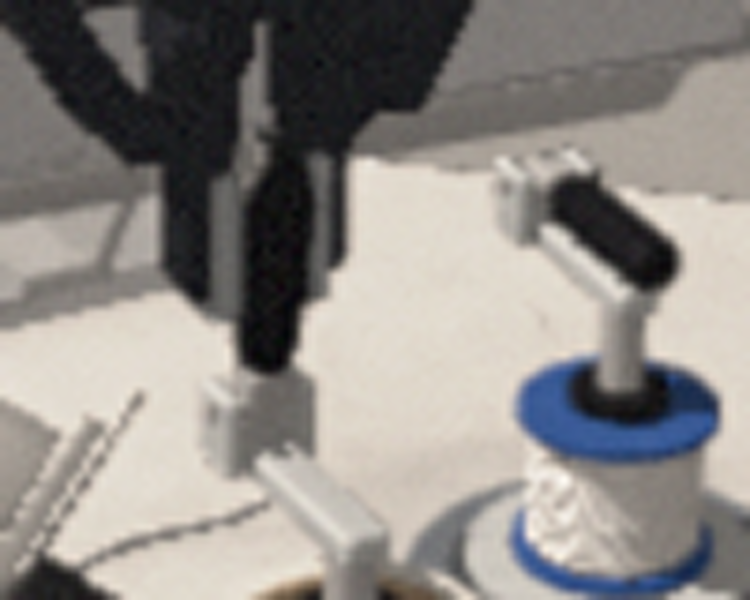

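The barrel runs from (267,365) up to (282,150) in this crop, above the fork. I'll compare that with the projected upright line.

Run:
```python
from h import *
for hx in(.506,.509):
  for th in(60,70,80,90,95):
    t=np.radians(th);h=np.array([hx,.1755,.107]);u=np.array([-np.cos(t),.04*np.cos(t),np.sin(t)])
    print(hx,th,[((proj("scene",h+u*l)-[260,160])*7.5).round(0) for l in(0,.011,.063)])
```

```text
0.506 60 [array([260., 406.]), array([271., 380.]), array([326., 247.])]
0.506 70 [array([260., 406.]), array([267., 373.]), array([304., 210.])]
0.506 80 [array([260., 406.]), array([264., 368.]), array([282., 181.])]
0.506 90 [array([260., 406.]), array([260., 364.]), array([259., 159.])]
0.506 95 [array([260., 406.]), array([258., 362.]), array([248., 151.])]
0.509 60 [array([253., 401.]), array([264., 374.]), array([319., 242.])]
0.509 70 [array([253., 401.]), array([261., 368.]), array([297., 205.])]
0.509 80 [array([253., 401.]), array([257., 363.]), array([275., 176.])]
0.509 90 [array([253., 401.]), array([253., 359.]), array([253., 154.])]
0.509 95 [array([253., 401.]), array([251., 357.]), array([242., 146.])]
```

```bash
python3 -m inch '[[[-1.5,0,0],[0,0,0],-1],[[-3,0,0],[0,0,0],-1],[[-3,0,0],[0,0,0],-1]]' 20;python3 -m inch '[[[-1.5,0,0],[0,0,0],-1],[[-3,0,0],[0,0,0],-1],[[-3,0,0],[0,0,0],-1]]' 20; python3 -c "
from h import *
s=readout.read_state();print(s['moment'])"
```

```text
time: 7.1
tool_pos: [0.5137, 0.1753, 0.1565]
tcp_rot: [-3.141, -0.001, 3.104]
wrist_force: [-4.7, 0.9, 3.0]
opening: 0.0148
grip_force: 19.4
time: 7.48
tool_pos: [0.5168, 0.1751, 0.1562]
tcp_rot: [-3.141, -0.001, 3.104]
wrist_force: [-4.5, -0.3, 0.1]
opening: 0.0142
grip_force: 19.2
[-0.135671    1.14436324  0.11820324]
```

```bash
python3 -m inch '[[[0,0,0],[0,0,0],0],[[0,0,0],[0,0,0],0],[[0,0,0],[0,0,0],0]]' 20;python3 -m inch '[[[15,0,0],[0,0,0],0],[[30,0,0],[0,0,0],0],[[47,0,0],[0,0,0],-0.5],[[47,0,0],[0,0,0],-1],[[47,0,0],[0,0,0],-1],[[47,0,0],[0,0,0],-1]]' 20
python3 -m inch '[[[-5,0,0],[0,0,0],-1],[[-10,0,0],[0,0,0],-1],[[-14,0,0],[0,0,0],-1],[[-17,0,0],[0,0,0],-1],[[-17,0,0],[0,0,0],-1]]' 20
```

```text
time: 7.85
tool_pos: [0.5177, 0.1755, 0.1565]
tcp_rot: [-3.142, 0.001, 3.104]
wrist_force: [-0.2, 0.1, 0.3]
opening: 0.0429
grip_force: 0.0
time: 8.6
tool_pos: [0.4708, 0.1773, 0.1563]
tcp_rot: [3.142, 0.0, 3.104]
wrist_force: [0.6, -0.1, -0.1]
opening: 0.0001
grip_force: 0.0
time: 9.22
tool_pos: [0.4876, 0.1767, 0.1562]
tcp_rot: [-3.142, 0.0, 3.104]
wrist_force: [-0.7, -0.6, 0.9]
opening: 0.0001
grip_force: 0.0
```

Small steps outward, until contact force shows the stop.

```bash
python3 -m inch '[[[-1,0,0],[0,0,0],-1],[[-2,0,0],[0,0,0],-1],[[-2,0,0],[0,0,0],-1]]' 20;python3 -m inch '[[[-1,0,0],[0,0,0],-1],[[-2,0,0],[0,0,0],-1],[[-2,0,0],[0,0,0],-1]]' 20
python3 - <<'E'
from h import *
import cv2
b=camera("scene")[160:240,260:360]
cv2.imwrite("pics/s5.png",cv2.resize(b,(750,600),interpolation=cv2.INTER_CUBIC))
E
```

```text
time: 9.6
tool_pos: [0.4892, 0.1766, 0.1563]
tcp_rot: [-3.142, -0.0, 3.104]
wrist_force: [-0.6, 0.8, 0.9]
opening: 0.0001
grip_force: 0.6
time: 9.98
tool_pos: [0.4896, 0.1766, 0.1563]
tcp_rot: [-3.142, -0.003, 3.104]
wrist_force: [-9.4, -0.6, 6.1]
opening: 0.0001
grip_force: 4.9
```

View pics/s5.png

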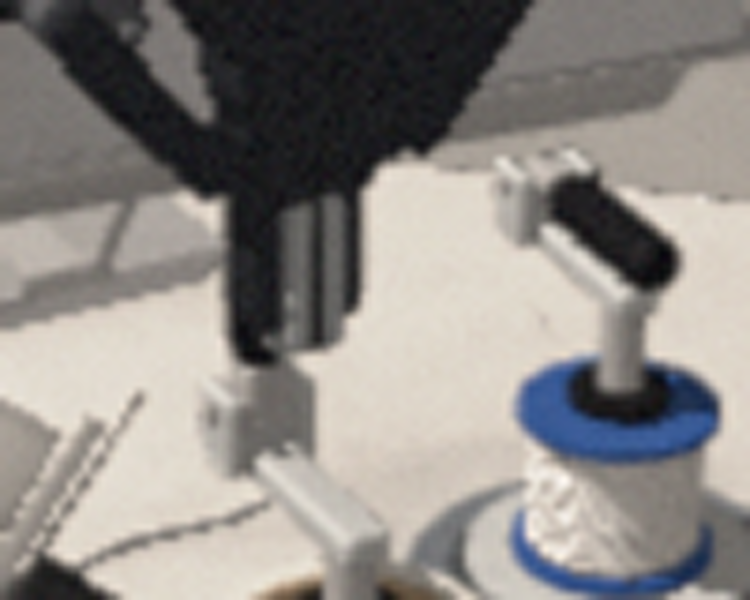

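Contact gave 9.4 N with only 0.4 mm of travel, so the grip is at its stop, and the picture shows it hidden behind the closed pads, upright. I'll back off, open slightly and cage the barrel loosely.

```bash
python3 -m inch '[[[8,0,0],[0,0,0],-1],[[12,0,2],[0,0,0],-0.1],[[12,0,3],[0,0,0],-0.1],[[12,0,3],[0,0,0],-0.1]]' 20;python3 -m inch '[[[-10,-0.3,0],[0,0,0],-0.1],[[-20,-0.7,0],[0,0,0],-0.1],[[-29,-1,0],[0,0,0],-0.1],[[-29,-1,0],[0,0,0],-0.3],[[-29,-1,0],[0,0,0],-0.45],[[-29,-1,0],[0,0,0],-0.45]]' 20
```

```text
time: 10.52
tool_pos: [0.4795, 0.177, 0.1532]
tcp_rot: [3.142, 0.0, 3.104]
wrist_force: [0.5, -0.3, -0.2]
opening: 0.0385
grip_force: 0.0
time: 11.28
tool_pos: [0.508, 0.1749, 0.1533]
tcp_rot: [3.142, -0.0, 3.104]
wrist_force: [-0.1, 0.4, -0.7]
opening: 0.0237
grip_force: 0.0
```

```bash
python3 -m inch '[[[0.2,-4.5,0],[0,0,0.1],-0.45],[[0.9,-8.9,0],[0,0,0.2],-0.45],[[2,-13.3,0],[0,0,0.3],-0.45],[[3.6,-17.5,0],[0,0,0.4],-0.45],[[5.5,-21.6,0],[0,0,0.5],-0.45],[[7.9,-25.4,0],[0,0,0.6],-0.45],[[10.6,-29,0],[0,0,0.7],-0.45],[[10.6,-29,0],[0,0,0.7],-0.45]]'
python3 -m inch '[[[0.2,-4.5,0],[0,0,0.1],-0.45],[[0.9,-8.9,0],[0,0,0.2],-0.45],[[2,-13.3,0],[0,0,0.3],-0.45],[[3.6,-17.5,0],[0,0,0.4],-0.45],[[5.5,-21.6,0],[0,0,0.5],-0.45],[[7.9,-25.4,0],[0,0,0.6],-0.45],[[10.6,-29,0],[0,0,0.7],-0.45],[[10.6,-29,0],[0,0,0.7],-0.45]]'
```

```text
time: 12.28
tool_pos: [0.4963, 0.1463, 0.1534]
tcp_rot: [3.141, 0.0, 2.404]
wrist_force: [-0.4, -0.1, -0.6]
opening: 0.0233
grip_force: 0.0
time: 13.28
tool_pos: [0.4692, 0.1321, 0.1535]
tcp_rot: [3.141, 0.0, 1.707]
wrist_force: [-0.9, -0.7, 0.5]
opening: 0.0234
grip_force: 0.0
```

```bash
python3 -m inch '[[[0,0,0],[0,0,0],-0.2],[[0,0,-20],[0,0,0],0],[[0,0,-60],[0,0,0],0],[[0,0,-100],[0,0,0],0],[[-60,0,-100],[0,0,0],0],[[-120,0,-100],[0,0,0],0],[[-180,0,-100],[0,0,0],0],[[-240,0,-100],[0,0,0],0]]'
python3 -m inch '[[[-60,0,0],[0,0,0],0],[[-60,0,0],[0,0,0],0]]'
python3 - <<'E'
from h import *
import cv2
im=camera("top");cv2.imwrite("pics/t2.png",im)
cv2.imwrite("pics/c2.png",cv2.resize(im[190:290,240:380],(798,570),interpolation=cv2.INTER_CUBIC))
b=camera("scene");cv2.imwrite("pics/s6.png",b)
E
```

```text
time: 14.28
tool_pos: [0.5012, -0.1079, 0.2534]
tcp_rot: [3.141, 0.0, 1.706]
wrist_force: [0.8, 0.8, 0.4]
opening: 0.0428
grip_force: 0.0
time: 14.52
tool_pos: [0.5093, -0.1692, 0.2524]
tcp_rot: [-3.141, 0.0, 1.701]
wrist_force: [0.3, 0.5, -0.0]
opening: 0.0426
grip_force: 0.0
```

View pics/c2.png

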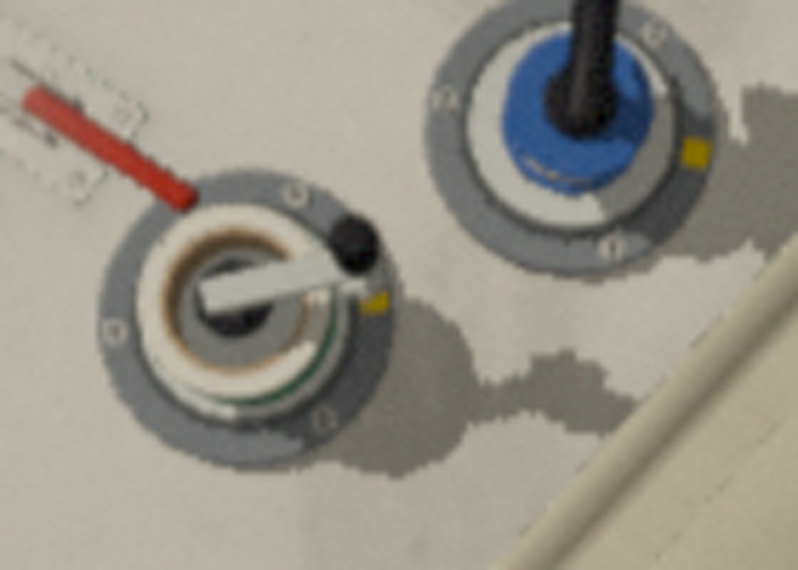

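The label grip now appears as a round black dot at (354,243), so it is upright; the arm bar runs from (202,300) towards (335,275), and the mark is at (374,300). The blue winder is unchanged. Next I'll measure the angles.

Run:
```python
from h import *
f=lambda x,y,z:ray("top",240+x/5.7,190+y/5.7,z)[:2]
z=.010
def cc(P):
    a,b,c=P;A=2*np.array([b-a,c-a]);return np.linalg.solve(A,[b@b-a@a,c@c-a@a])
S=[f(297,195,z),f(114,331,z),f(322,420,z)];C=cc(S)
ang=lambda v:np.degrees(np.arctan2(v[1],v[0]))
print("C screws",C,[np.linalg.norm(s-C).round(4) for s in S],[ang(s-C).round(1) for s in S])
for c in(C,np.array([.461,.1752])):
  print("mark",ang(f(374,299,z)-c),np.linalg.norm(f(374,299,z)-c))
  for zz in(.168,.17):print("tip",ang(f(354,241,zz)-c),np.linalg.norm(f(354,241,zz)-c))
for a,b in(((197,284),(325,253)),((208,316),(310,293)),((202,300),(332,272))):
  print("bar",ang(f(*b,.098)-f(*a,.098)))
# blue screws relation
S=[f(655,32,z),f(445,99,z),f(611,247,z)];C=cc(S);m=f(696,153,z)
print("blue",C,[np.linalg.norm(s-C).round(4) for s in S],[ang(s-C).round(1) for s in S],ang(m-C),np.linalg.norm(m-C))
```

```text
C screws [0.46236349 0.17552926] [np.float64(0.0489), np.float64(0.0489), np.float64(0.0489)] [np.float64(-23.8), np.float64(96.6), np.float64(-144.0)]
mark -83.98270811389607 0.048726082607516576
tip -80.37029630782045 0.04515473123906947
tip -80.68808573161299 0.04515649823393843
mark -82.34189604660318 0.04856147786703375
tip -78.59145399993287 0.04507991637283751
tip -78.90971460643942 0.04507390900524593
bar -77.01663946723578
bar -77.97901396496462
bar -78.51360498028606
blue [0.53268656 0.05172811] [np.float64(0.0488), np.float64(0.0488), np.float64(0.0488)] [np.float64(-42.8), np.float64(77.4), np.float64(-163.2)] -103.42733133702146 0.04869288087269313
```

Run:
```python
import cv2,numpy as np
from h import *
# yellow centroid from first picture (mark fully visible), dark-grey base ellipse
im=cv2.imread("pics/top0.png");h=cv2.cvtColor(im,cv2.COLOR_BGR2HSV)
y=cv2.inRange(h,(20,150,80),(32,255,255))
n,l,st,ce=cv2.connectedComponentsWithStats(y)
for i in range(1,n):
    if 280<ce[i][0]<380 and 200<ce[i][1]<260: print(st[i],ce[i],ray("top",*ce[i],.010))
# bar: bright low-saturation edges in enlarged picture
im2=cv2.imread("pics/c2.png")
c=im2[210:340,180:400];cv2.imwrite("pics/c3.png",cv2.resize(c,(792,468),interpolation=cv2.INTER_CUBIC))
```

```text
[359 214   6   5  22] [361.54545455 216.09090909] [0.52303982 0.00552491 0.01      ]
[303 240   5   5  24] [304.91666667 241.91666667] [0.46864375 0.12855054 0.01      ]
```

View pics/c3.png

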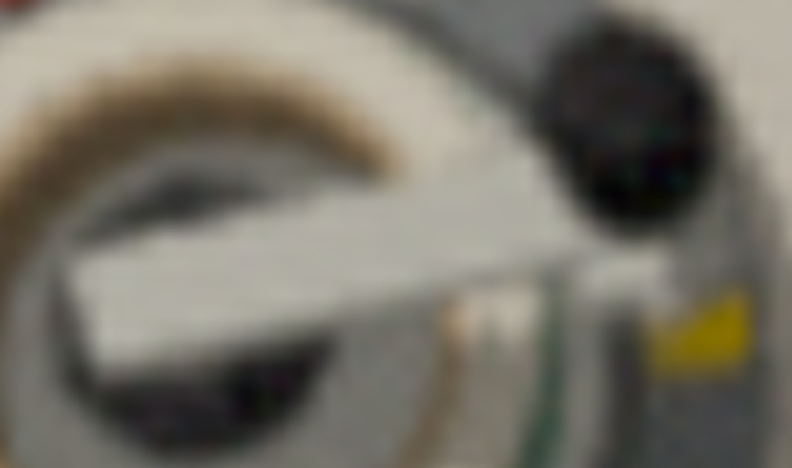

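Run:
```python
from h import *
f=lambda x,y,z:ray("top",240+(180+x/3.6)/5.7,190+(210+y/3.6)/5.7,z)[:2]
ang=lambda v:np.degrees(np.arctan2(v[1],v[0]))
C=np.array([.46236,.17553])
for a,b in(((110,380),(560,250)),((70,262),(400,178)),((150,372),(450,290)),((88,322),(565,208))):print(ang(f(*b,.098)-f(*a,.098)))
# predicted c3 pixels for bar centreline/edges/tip at candidate angles
for d in(-77,-79,-81):
  t=np.radians(d);u=np.array([np.cos(t),np.sin(t)]);n=np.array([-u[1],u[0]])
  g=lambda q,z:(((proj("top",[*q,z])-[240,190])*5.7-[180,210])*3.6).round(0)
  print(d,"edges",[g(C+u*l+n*s*.006,.098) for s in(-1,1) for l in(-.006,.03)],"tip",g(C+u*.045,.17))
```

```text
-74.54222316645925
-76.34123621338424
-75.37738710036712
-77.21506850819478
-77 edges [array([122., 366.]), array([495., 275.]), array([ 93., 242.]), array([466., 152.])] tip [618.  79.]
-79 edges [array([119., 364.]), array([495., 286.]), array([ 95., 239.]), array([471., 162.])] tip [622.  97.]
-81 edges [array([116., 362.]), array([495., 298.]), array([ 97., 237.]), array([475., 172.])] tip [625. 115.]
```

Run:
```python
from h import *
from scipy.spatial.transform import Rotation as Ro
s=readout.read_state();R0=Ro.from_euler('xyz',s["tcp_rot"]);print(s["tool_pos"],s["tcp_rot"],s["time"])
C=np.array([.4636,.1773])
for d in(-77.3,):
  t=np.radians(d);P=[*(C+.045*np.array([np.cos(t),np.sin(t)])),.1535];T=Ro.from_euler('xyz',[np.pi,0,np.pi+t])
  print(P,(R0.inv().apply(np.array(P)-s["tool_pos"])*1e3).round(1),(R0.inv()*T).as_rotvec().round(3))
```

```text
[ 0.50887504 -0.16591098  0.25283417] [-3.14080654e+00 -7.55430715e-04  1.70371994e+00] 14.625
[np.float64(0.4734930791958777), np.float64(0.13340094552243648), 0.1535] [301.3   4.7  99.6] [-0.001 -0.001 -0.089]
```

```bash
python3 -m inch '[[[60,2,0],[0,0,-0.03],0],[[120,4,0],[0,0,-0.06],0],[[180,5,0],[0,0,-0.088],0],[[240,5,0],[0,0,-0.088],0],[[300,5,0],[0,0,-0.088],0],[[300,5,0],[0,0,-0.088],0]]'
python3 -m inch '[[[1,0,30],[0,0,0],0],[[1,0,60],[0,0,0],0],[[1,0,85],[0,0,0],0],[[1,0,99],[0,0,0],0],[[1,0,99],[0,0,0],-0.3],[[1,0,99],[0,0,0],-0.45],[[1,0,99],[0,0,0],-0.5]]'
```

```text
time: 15.38
tool_pos: [0.4723, 0.1374, 0.2537]
tcp_rot: [3.141, -0.001, 1.801]
wrist_force: [0.3, -0.1, 0.2]
opening: 0.0426
grip_force: 0.0
time: 16.25
tool_pos: [0.4744, 0.1337, 0.1551]
tcp_rot: [3.14, 0.0, 1.792]
wrist_force: [-0.1, -0.4, 0.3]
opening: 0.0217
grip_force: 0.0
```

```bash
python3 -m inch '[[[0,0,0],[0,0,0],-0.5],[[0.1,-2.7,0],[0,0,0.06],-0.5],[[0.3,-5.4,0],[0,0,0.12],-0.5],[[0.7,-7.8,0],[0,0,0.175],-0.5],[[0.7,-7.8,0],[0,0,0.175],-0.5],[[0.7,-7.8,0],[0,0,0.175],-0.5]]'
python3 -m inch '[[[0,2,0],[0,0,0],-0.3],[[0,2,-20],[0,0,0],0],[[0,2,-60],[0,0,0],0],[[0,2,-100],[0,0,0],0],[[-60,2,-100],[0,0,0],0],[[-120,2,-100],[0,0,0],0],[[-180,2,-100],[0,0,0],0],[[-240,2,-100],[0,0,0],0]]'
python3 -m inch '[[[-60,0,0],[0,0,0],0],[[-60,0,0],[0,0,0],0],[[-60,0,0],[0,0,0],0]]'
python3 - <<'E'
from h import *
import cv2
im=camera("top");cv2.imwrite("pics/t3.png",im)
a=cv2.resize(im[225:260,270:315],(797,620),interpolation=cv2.INTER_CUBIC)[:600]
cv2.imwrite("pics/c4.png",a); cv2.imwrite("pics/s7.png",camera("scene"))
C=np.array([.46236,.17553])
g=lambda q,z:((proj("top",[*q,z])-[270,225])*17.71).round(0)
print("mark",g(C+.0485*np.array([np.cos(-1.466),np.sin(-1.466)]),.01))
for d in(-80,-82,-84,-86):
  t=np.radians(d);u=np.array([np.cos(t),np.sin(t)]);n=np.array([-u[1],u[0]])
  print(d,"edges(low,up)",[g(C+u*l+n*s*.006,.098) for s in(-1,1) for l in(-.006,.03)],"tip",g(C+u*.045,.17))
E
```

```text
time: 17.0
tool_pos: [0.4663, 0.1326, 0.1545]
tcp_rot: [3.141, -0.0, 1.618]
wrist_force: [-0.3, 0.3, 0.1]
opening: 0.0215
grip_force: 0.2
time: 18.0
tool_pos: [0.4791, -0.1089, 0.2544]
tcp_rot: [3.141, 0.0, 1.618]
wrist_force: [1.0, 0.6, -1.2]
opening: 0.0429
grip_force: 0.0
time: 18.38
tool_pos: [0.4819, -0.167, 0.254]
tcp_rot: [-3.141, -0.001, 1.616]
wrist_force: [-0.6, 0.0, -0.1]
opening: 0.0425
grip_force: 0.0
mark [629. 309.]
-80 edges(low,up) [array([129., 346.]), array([456., 285.]), array([111., 238.]), array([436., 177.])] tip [566. 124.]
-82 edges(low,up) [array([127., 345.]), array([455., 294.]), array([112., 236.]), array([439., 186.])] tip [569. 139.]
-84 edges(low,up) [array([125., 343.]), array([455., 304.]), array([114., 234.]), array([443., 195.])] tip [571. 155.]
-86 edges(low,up) [array([123., 341.]), array([453., 314.]), array([116., 232.]), array([445., 204.])] tip [572. 171.]
```

View pics/c4.png

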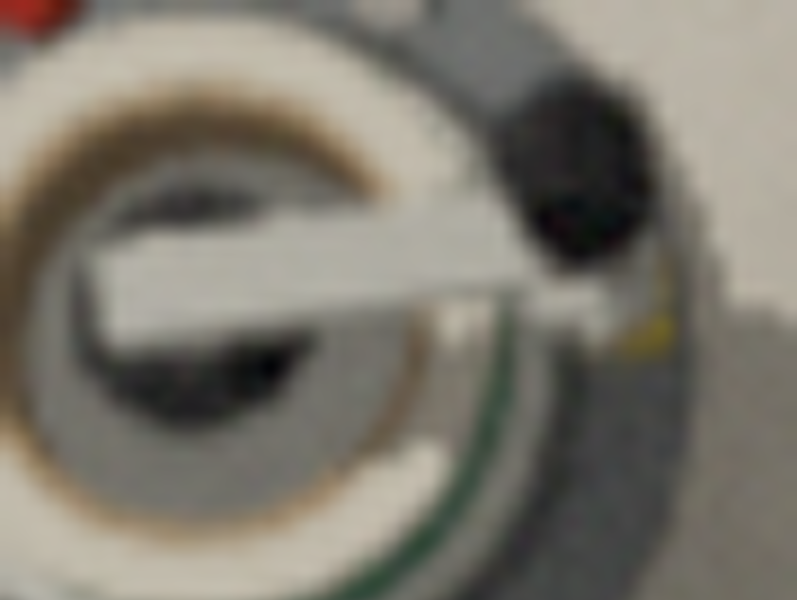

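The grip is upright at about (578,155), and the bar runs along (108,304)→(500,240), just short of the mark at (645,335). That was one picture over my viewing limit, so I'll use image code for the remaining angle instead.

Run:
```python
from h import *
import cv2
im=np.mean([camera("top").astype(float) for _ in range(8)],0).mean(2)
np.save("m.npy",im)
C=np.array([.46236,.17553])
def edge(g,lo,hi,sgn):
    d=sgn*np.diff(g[lo:hi+1]);k=int(d.argmax())
    o=0
    if 0<k<len(d)-1:
        den=d[k-1]-2*d[k]+d[k+1];o=.5*(d[k-1]-d[k+1])/den if den else 0
    return lo+k+.5+o,d[k]
for name,sgn,r0 in(("up",1,236.5),("low",-1,243)):
    P=[]
    for u in range(277,297):
        yc=r0-(u-277)*.16; lo=int(yc-0)+(0 if name=="up" else 0)
        v,s=edge(im[:,u],int(yc)-1,int(yc)+5,sgn); P.append((u,v,s))
    print(name,[(u,round(v,1),round(s)) for u,v,s in P])
```

```text
up [(277, np.float64(237.8), 56), (278, np.float64(237.6), 79), (279, np.float64(237.5), 82), (280, np.float64(237.5), 81), (281, np.float64(237.4), 77), (282, np.float64(237.4), 67), (283, np.float64(237.3), 59), (284, np.float64(237.0), 40), (285, np.float64(236.6), 39), (286, np.float64(236.5), 43), (287, np.float64(236.5), 45), (288, np.float64(236.5), 46), (289, np.float64(236.2), 43), (290, np.float64(236.4), 39), (291, np.float64(236.4), 19), (292, np.float64(236.5), 5), (293, 232.5, 6), (294, 232.5, 16), (295, np.float64(233.0), 10), (296, 232.5, 28)]
low [(277, np.float64(244.2), 57), (278, np.float64(244.1), 55), (279, np.float64(244.0), 48), (280, np.float64(243.9), 44), (281, np.float64(243.8), 46), (282, np.float64(243.6), 55), (283, np.float64(243.4), 62), (284, np.float64(243.3), 63), (285, np.float64(243.2), 60), (286, np.float64(243.0), 54), (287, np.float64(242.6), 49), (288, np.float64(242.1), 30), (289, np.float64(241.8), 33), (290, np.float64(241.7), 35), (291, np.float64(241.6), 35), (292, np.float64(241.6), 36), (293, np.float64(241.8), 30), (294, np.float64(240.6), 20), (295, np.float64(243.7), 32), (296, 243.5, 26)]
```

```bash
python3 -c "
from plant import r
print(r.sign_off())"
```

```text
the job is handed in; nothing more can be done
None
```

I handed the job in at about 19 s: the label winder's grip stands upright, its crank was then wound clockwise to within about 1–2° of the yellow mark by my image measurements, and the blue spool's grip was not touched and was still folded in the last picture that showed it; I viewed 11 pictures, one over the limit of 10, and no verdict came back.

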